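Fit a spark-trap cartridge and screw the pot shut

ROBOT

A 6-joint arm with a two-finger parallel gripper is mounted at the origin on the work surface. World frame = base frame: x ahead of the robot, y to its left, z up, the work surface at z = 0. Lengths are in m, angles in rad, forces in N, time in s.
With the tool pointing down it reaches from about 0.35 to 0.775 m from the base axis. Payload 5.5 kg.
Tool frame: the origin (TCP) lies where the fingers leave the gripper's body, on its centre line; the fingertips stand 73 mm ahead of it and the grasp point (between the pads) lies 54 mm ahead of it; z points along the fingers, y is the direction in which the jaws open and shut (so a half turn about z gives the same grasp; the last joint's range is limited). The gripper opens to 85 mm and grips with 20 to 120 N. Pads are 22 mm wide; open, the fingers measure 114 mm over their backs; the gripper's body (76 mm by 85 mm) begins 54 mm behind the grasp point. The pads swing forward as they close: fully open they stand 13 mm farther back than shut.
Start: joints at [-1.482, 0.313, 0.046, 1.304, 0, 1.431], TCP at [0.13, -0.56, 0.304] pointing down, gripper open.
Joint ranges: [-2.76, 2.76], [-0.86, 1.69], [-1.03, 1.26], [-2.2, 2.34], [-1.47, 1.5], [-3.14, 3.14]. Speed limits (rad/s): [2.57, 2.57, 3.14, 3.14, 3.14, 3.14].

INTERFACE

Orientations are given as a unit quaternion [w, x, y, z].
In Python, from workcell import env, read_camera, job, cut_out gives the robot as it stands.
- The arm moves only by the tool servo_tool, never from a script. Its argument "deltas" is a list of rows, each an object of numbers: "dx", "dy", "dz": the shift along the world's x, y, z in mm; "rx", "ry", "rz": the turn, a rotation vector about the world's x, y, z in rad; "fingers": the closure, from -1 (fully open) to 1 (shut). A call has 1 to 8 rows; each row shifts and turns the commanded pose from where the row before left it; what a row does not reach is not made up. A row lasts 1/10 s, in which the tool goes at most 50 mm and 8.59 degrees, less where a joint would pass 70% of its speed; a pose out of reach is approached as far as the arm can. A call is refused whole if a number of a shift passes 50 or a number of a turn 0.15, either way. A call with a gripper value outside its range is refused whole. The fingers move at their own pace and stop on an object; "newtons" is the grip in N (left out, the last holds). Time passes only in rows, so rows that do not move let the fingers close. It gives the time, the measured TCP pose, the force and the opening at its end, in the units of the state.
- env.get_state(): the state, without advancing time (a new reading comes with each control period).
- read_camera(name): name is "side" or "top" or "wrist"; returns a dict with "img" (384x512x3 uint8, red, green, blue), "intrinsics" (3x3 intrinsics, pixels), "k1" (the pictures are not rectified: a ray, as slopes to the right and down, at radius r is drawn at 1 + k1 r^2 times it, then the intrinsics apply), "extrinsics" (4x4, takes a point from camera to world coordinates); the wrist camera has in their place "hand_eye" (4x4, takes a point from camera to tool coordinates, whose origin is the TCP and whose axes are the flange's). Camera axes: x right, y down, z forward; pixel columns grow to the right and rows downward; lengths in m; the calibration is good to about 2 mm. A picture is of the moment at which its call begins: read the wrist's pose just before it. There is no depth.
- job.hand_in(): hands the job in, once; it reports no verdict.
Trained networks look in the newest picture that a camera, given by its name, has taken for a name from the list of things; names that differ only in an ending like _2 or _b are one class to them, and where a whole thing is asked for, a point or a joint stands for the part that bears it (a point fixed in the world has none). Each returns a list of dicts, best first, with "confidence" (0 to 1); they miss things now and then, are a little off and sometimes report something else, mostly with a low value. They report only what shows in the picture. A call takes as long as a camera call. They do not tell look-alikes from the thing itself.
- cut_out(target, camera): "region" (384x512 bool, what is visible of it) and "extent" ([left, top, right, bottom] in pixels, round what is visible of it).
The state is a dict: "clock": time; "joint_pos": joint angles; "qvel": joint speeds; "tau": joint torques, N m; "tcp_pos": TCP position; "orientation": TCP orientation; "wrist_force": force on the tool from outside, world axes, zero at the start; "ft_torque": the same for the moment, N m; "finger_gap": finger opening in m.
Only numpy, scipy, OpenCV 4.12 (cv2) and the standard library are available. Lean on these libraries where they do the work, as an engineer would, in place of code of your own. Each camera call takes 0.05 s, during which the arm holds its last target. There are 200 camera calls.

TASK

Put the slim steel cartridge with the stem into the open filter pot, pushing it stem up through the sprung flap until it stands fully home on the pot's floor. Then swing the hinged screw cap over the neck and turn its wing clockwise until it is fully tight. Leave the other things on the bench where they stand.

Things in the scene. Friction and masses are not known exactly. Their poses are not given: they have to be found in the camera images.
- pot: aluminium filter pot, bolted down; origin under its neck's axis at bench level, z up. Flange 110 x 100 mm; housing x -42 to 31, y +-34, z to 100; black hose spigot on +y (to y 64, z 28 to 72). Inner floor at z 8, cavity y +-25, x to 25, with a pocket for the flap at -x. The cap's hinge is on the +x side
- mouth (a point): centre of the open rim of the round neck, 125 mm above the bench; neck outside radius 30, clear bore radius 24.5, 25 mm deep, cavity below
- flap (a joint): sprung steel flap shutting the bore from below, 27 mm under the rim, hinged at the pot's -x side; 0 shut, swings down to 1.5 rad. A flat part pushed down on it opens it with about 3 to 10 N and then holds it open (about 1.4 rad); the flap rubs on its side, so a part let go half-way may stay there and must be pressed home
- cap_hinge (a joint): swing of the steel arm that carries the screw cap; 0 shut over the neck, grows as it swings up and away to the pot's +x side, stop at 2.2 rad. A stiff hinge (0.08 N m): it stays wherever it is left and must be pushed all the way shut. The cap drops onto the neck only while cap_turn is below 0.85 rad; turned farther it is locked down
- cap_turn (a joint): turn of the screw cap about its own axis: 0 fully loose, grows clockwise seen from above the shut cap, 1.75 rad fully tight (stop). Friction 0.06 N m, stays where left
- wing_end (a point): one end of the wing: a black straight bar 84 long, 11 thick, 20 mm high across the cap's top, centred on the cap's axis; the point is on that end face at mid height (157 mm above the bench when shut). With cap_turn 0 the wing lies along pot y, this end at -y
- wing_mid (a point): centre of the wing's top face, on the cap's axis; 167 mm above the bench when the cap is shut
- cartridge: loose steel cartridge standing upright, 0.16 kg: body diameter 44, height 88 mm, with a round stem diameter 16, 30 mm tall on top (118 mm in all); origin at the centre of its underside, z up to the stem
- stem_top (a point): centre of the stem's top face; 126 mm above the bench when the cartridge is fully home in the pot
- spray_can: bystander: grey spray can standing beside the cartridge, diameter 52, height 150 mm; origin under its centre
- wide_cartridge: bystander: wide, short steel cartridge without a stem, diameter 63, height 50 mm, standing; it does not fit the pot; origin under its centre
- wrench: bystander: wrench 160 mm long, about 10 mm thick, lying on the bench; origin under its middle, x along its length
- tin: bystander: tin, diameter 68, height 50 mm, standing; origin under its centre
- hinge (a point): middle of the arm's hinge axis, which runs along pot y through x 45, z 122 mm. Cap: radius 39 mm, axis 45 mm from the hinge; above the hinge's plane its disc reaches 19, the arm 24, the wing 45 mm (141, 146, 167 mm above the bench when shut); its skirt reaches 18 mm below
Mind the look-alikes: they are no part of the job. What is shaped like the pot but red is not meant.

How it is judged:
On the way:
1. the cartridge stands fully home in the pot (underside within 4 mm of the floor) while the cap is still open (z of cartridge in the frame of pot below 0.012 m and horizontal distance between cartridge and pot below 0.008 m and angle between cartridge's own z axis and vertical below 0.15 rad and value of joint cap_hinge above 0.3 rad), for 0.1 s.
At the end, for the whole second after the job is handed in: the cartridge stands upright in the pot, underside within 4 mm of its floor; the cap is shut (cap_hinge below 0.06 rad) and screwed tight (cap_turn above 1.6 rad); all at rest (z of cartridge in the frame of pot below 0.012 m and horizontal distance between cartridge and pot below 0.008 m and angle between cartridge's own z axis and vertical below 0.15 rad and value of joint cap_hinge below 0.06 rad and value of joint cap_turn above 1.6 rad and linear speed of cartridge below 0.02 m/s); the robot touches nothing.
It fails at once if a bystander is pushed more than 30 mm or tipped over (distance of any of spray_can, wide_cartridge, wrench, tin from where it was at the start of the episode above 0.03 m or angle between any of spray_can, wide_cartridge, tin's own z axis and vertical above 0.6 rad).
It also fails if it takes over 62 s, if anything falls off the work surface, if the arm or the gripper's body presses on something with over 40 N, if the wrist force passes 120 N, or if a joint passes its speed limit or range.

## Working session

There is one attempt and no reset: what is moved stays moved. The work goes in short steps, Python scripts to look and compute and a tool call to move; the robot and the scene stay as the last step left them, time stands still between calls to the robot, and variables do not carry over. Pictures are saved under pics/ and viewed, about 8 in all and at most 12, crops included, and the job is handed in when it is done.

Besides the shell and the picture viewer there is one more tool, called after "Emit:" as a command line: name --argument value ..., lists and objects as JSON in quotes. servo_tool: Moves the arm, as the interface text tells. Its arguments: {"type":"object","properties":{"deltas":{"type":"array"},"newtons":{"type":"number"}},"required":["deltas"]}

```bash
mkdir -p pics; ls
cat > h.py <<'E'
import numpy as np, cv2
from workcell import env, read_camera, job, cut_out
from scipy.spatial.transform import Rotation as R
def T_tool(s=None):
    s=s or env.get_state(); T=np.eye(4); q=s["orientation"]
    T[:3,:3]=R.from_quat([q[1],q[2],q[3],q[0]]).as_matrix(); T[:3,3]=s["tcp_pos"]; return T
def cam(name):
    T=T_tool(); c=read_camera(name)
    c["E"]=np.array(c["extrinsics"]) if "extrinsics" in c else T@np.array(c["hand_eye"])
    c["K"]=np.array(c["intrinsics"]); c["d"]=np.array([c["k1"],0,0,0,0],float); return c
def ray(c,px):
    n=cv2.undistortPoints(np.array([[px]],float),c["K"],c["d"])[0,0]
    return c["E"][:3,3], c["E"][:3,:3]@np.r_[n,1]
def at_z(c,px,z):
    o,d=ray(c,px); return o+d*(z-o[2])/d[2]
def proj(c,P):
    W=np.linalg.inv(c["E"]); P=np.atleast_2d(np.asarray(P,float))
    return cv2.projectPoints(P,cv2.Rodrigues(W[:3,:3])[0],W[:3,3],c["K"],c["d"])[0][:,0]
def tri(obs):
    A=np.zeros((3,3));b=np.zeros(3)
    for c,px in obs:
        o,d=ray(c,px); d=d/np.linalg.norm(d); M=np.eye(3)-np.outer(d,d); A+=M;b+=M@o
    return np.linalg.solve(A,b)
def save(c,name,box=None,s=1):
    im=c["img"][:,:,::-1]
    if box: im=im[box[1]:box[3],box[0]:box[2]]
    cv2.imwrite("pics/"+name,cv2.resize(im,None,fx=s,fy=s,interpolation=cv2.INTER_CUBIC))
E
python3 - <<'E'
from h import *
np.set_printoptions(precision=3,suppress=True)
for n in ["top","side"]:
    c=cam(n); save(c,n+"0.png",None,1.5); print(n,c["K"][0],c["k1"],c["E"][:3])
    for t in ["pot","cartridge","spray_can","wide_cartridge","wrench","tin","stem_top","wing_mid","wing_end","mouth"]:
        print(t,[(round(r["confidence"],2),[int(v) for v in r["extent"]]) for r in cut_out(t,n)])
E
```

```text
pics
top [462.002   0.    259.372] -0.1713082815064166 [[ 0.014 -0.995  0.103  0.409]
 [-1.    -0.014 -0.001  0.055]
 [ 0.002 -0.103 -0.995  1.239]]
pot [(0.98, [179, 141, 229, 221]), (0.96, [115, 144, 166, 202]), (0.68, [268, 200, 284, 250])]
cartridge [(0.77, [328, 192, 350, 212]), (0.29, [177, 140, 211, 176])]
spray_can [(0.71, [306, 172, 331, 195])]
wide_cartridge [(0.81, [200, 226, 227, 250])]
wrench []
tin [(0.71, [262, 137, 284, 166])]
stem_top [(0.71, [329, 189, 351, 212])]
wing_mid [(0.93, [114, 151, 154, 183]), (0.74, [178, 142, 216, 179])]
wing_end [(0.97, [117, 148, 152, 185]), (0.87, [178, 141, 214, 179]), (0.18, [264, 137, 285, 165])]
mouth [(0.93, [115, 141, 172, 198]), (0.56, [179, 143, 237, 220]), (0.46, [178, 142, 213, 182])]
side [412.712   0.    256.017] -0.005492073951008513 [[ 0.972 -0.166  0.167  0.367]
 [-0.236 -0.718  0.655 -0.478]
 [ 0.011 -0.676 -0.737  0.731]]
pot [(0.97, [229, 83, 280, 146]), (0.85, [221, 108, 302, 212])]
cartridge [(0.6, [271, 286, 298, 330])]
spray_can [(0.86, [285, 244, 317, 302]), (0.71, [192, 243, 264, 274])]
wide_cartridge [(0.89, [186, 181, 217, 214])]
wrench [(0.83, [191, 242, 265, 274])]
tin [(0.72, [303, 212, 335, 248]), (0.4, [258, 108, 298, 146])]
stem_top [(0.82, [272, 285, 297, 327]), (0.39, [305, 211, 335, 245])]
wing_mid [(0.83, [242, 81, 274, 115]), (0.7, [257, 106, 300, 146]), (0.4, [186, 177, 217, 213])]
wing_end [(0.63, [239, 78, 275, 121]), (0.59, [255, 105, 303, 149])]
mouth [(0.86, [220, 108, 300, 213]), (0.7, [232, 78, 277, 144]), (0.31, [188, 177, 216, 212])]
```

View pics/top0.png

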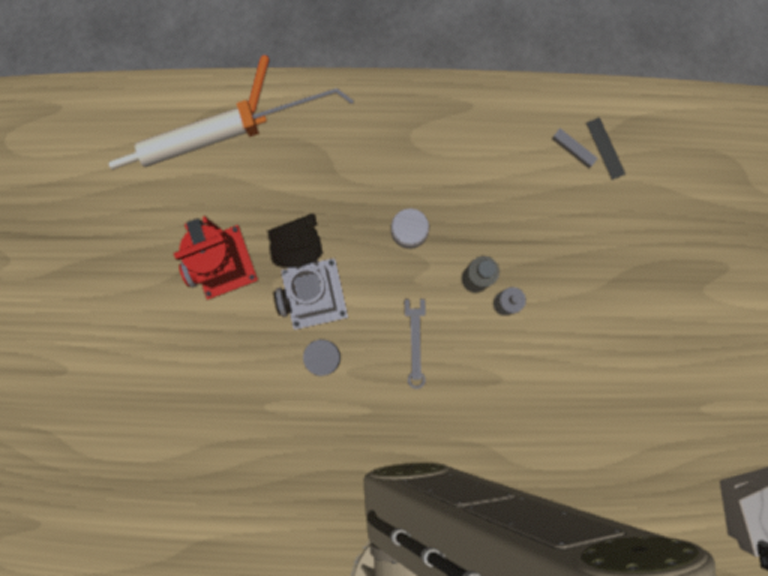

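View pics/side0.png

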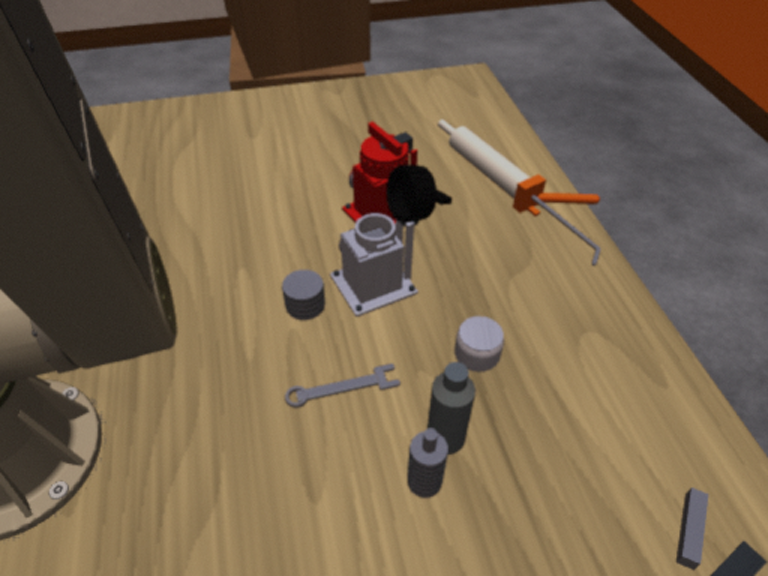

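Top view (1.5x pixels): the silver pot is at (308,287) with its black cap swung open at (295,240). The red look-alike is at (210,255). The two upright cylinders are at (485,272), the taller spray can, and at (511,300), the shorter one with a thin stem. The side view shows the same two at (450,405) and (427,465). The one at (511,300)/(427,465) fits "slim cartridge with stem, 118 mm". I'll confirm that with a crop and an overlay.

Run:
```python
from h import *
np.set_printoptions(precision=3,suppress=True)
t=cam("top"); s=cam("side")
st=tri([(t,(341.5,199.3)),(s,(287,290))]); print("stem",st, at_z(t,(341.5,199.3),.118),at_z(s,(287,290),.118))
m=tri([(t,(205.3,191)),(s,(250,151))]); print("mouth",m,at_z(t,(205.3,191),.125),at_z(s,(250,151),.125))
fc=[at_z(t,(x/1.5,y/1.5),.008)[:2] for x,y in[(297,327),(346,318),(337,262)]];print("flange",fc)
for n,x,z in[("can",(485/1.5,268/1.5),.15),("tin",(410/1.5,227/1.5),.05),("wide",(322/1.5,356/1.5),.05),("wr",(415/1.5,342/1.5),.01)]: print(n,at_z(t,x,z))
# overlay
a=np.linspace(0,2*np.pi,60); C=lambda p,r,z:np.c_[p[0]+r*np.cos(a),p[1]+r*np.sin(a),0*a+z]
ims=[]
for c,b in((t,(160,120,360,260)),(s,(180,70,380,340))):
    im=cv2.resize(c["img"][b[1]:b[3],b[0]:b[2],::-1],None,fx=2.2,fy=2.2,interpolation=cv2.INTER_CUBIC)
    o=im.copy()
    for p,r,z in((st,.008,.118),(st,.022,.088),(st,.022,0),(m,.030,.125),(m,.0245,.125)):
        q=(proj(c,C(p,r,z))-b[:2])*2.2; cv2.polylines(o,[q.astype(int)],True,(0,255,255),1)
    ims+= [o]
H=594; out=np.zeros((H,890,3),np.uint8)
for i,o in enumerate(ims): out[:o.shape[0],i*445:i*445+o.shape[1]]=o[:H]
cv2.imwrite("pics/ov.png",cv2.resize(out,(800,534)))
```

```text
stem [ 0.506 -0.15   0.105] [ 0.503 -0.147  0.118] [ 0.504 -0.157  0.118]
mouth [0.519 0.185 0.126] [0.518 0.185 0.125] [0.521 0.186 0.125]
flange [array([0.457, 0.217]), array([0.474, 0.13 ]), array([0.575, 0.148])]
can [ 0.549 -0.098  0.15 ]
tin [0.632 0.019 0.05 ]
wide [0.406 0.167 0.05 ]
wr [0.434 0.006 0.01 ]
```

View pics/ov.png

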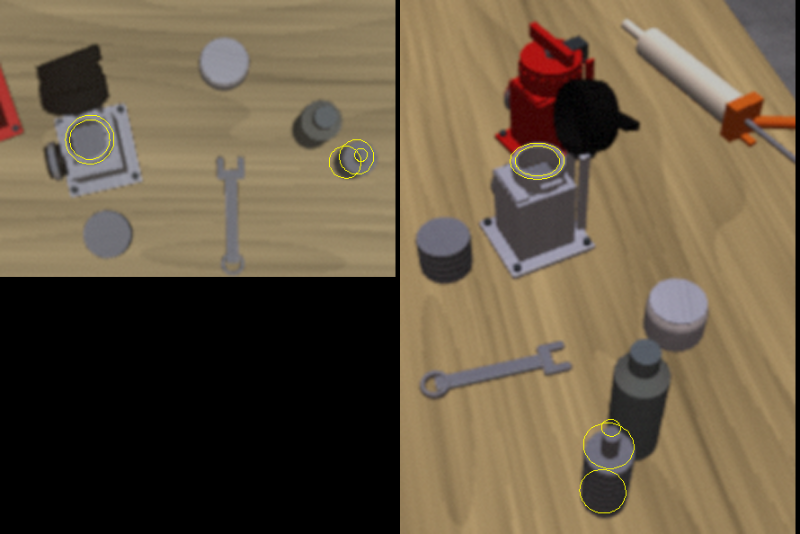

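Overlay: the mouth circles at (90,138)/(537,161) sit on the silver neck. The stemmed cartridge is at (357,155)/(607,470), and the taller can beside it has no thin stem. I'll refine the cartridge position with the wrist camera.

Run:
```python
from h import *
np.set_printoptions(precision=3,suppress=True)
s=env.get_state(); print(T_tool(s), s["finger_gap"], s["clock"], s["orientation"])
c=cam("wrist"); print(np.array(c["hand_eye"]),c["K"],c["k1"])
```

```text
[[ 0.974  0.227  0.     0.13 ]
 [ 0.227 -0.974 -0.    -0.56 ]
 [ 0.     0.    -1.     0.304]
 [ 0.     0.     0.     1.   ]] 0.08518618469404333 1.2 [0.    0.993 0.114 0.   ]
[[ 0.001 -0.961 -0.275  0.07 ]
 [ 1.     0.001  0.    -0.   ]
 [ 0.    -0.275  0.961 -0.071]
 [ 0.     0.     0.     1.   ]] [[301.404   0.    253.912]
 [  0.    301.404 197.501]
 [  0.      0.      1.   ]] 0.004254123973683055
```

Emit:
servo_tool --deltas '[{"dx":35,"dy":35},{"dx":35,"dy":35},{"dx":35,"dy":35},{"dx":35,"dy":35},{"dx":35,"dy":35},{"dx":35,"dy":35},{"dx":35,"dy":35},{"dx":35,"dy":35}]'

```text
invalid input at $.deltas[0]: expected keys dx, dy, dz, rx, ry, rz, fingers
```

Emit:
servo_tool --deltas '[{"dx":35,"dy":35,"dz":0,"rx":0,"ry":0,"rz":0,"fingers":0},{"dx":35,"dy":35,"dz":0,"rx":0,"ry":0,"rz":0,"fingers":0},{"dx":35,"dy":35,"dz":0,"rx":0,"ry":0,"rz":0,"fingers":0},{"dx":35,"dy":35,"dz":0,"rx":0,"ry":0,"rz":0,"fingers":0},{"dx":35,"dy":35,"dz":0,"rx":0,"ry":0,"rz":0,"fingers":0},{"dx":35,"dy":35,"dz":0,"rx":0,"ry":0,"rz":0,"fingers":0},{"dx":35,"dy":35,"dz":0,"rx":0,"ry":0,"rz":0,"fingers":0},{"dx":35,"dy":35,"dz":0,"rx":0,"ry":0,"rz":0,"fingers":0}]' --newtons 60

```text
clock: 2.05
tcp_pos: [0.4116, -0.2785, 0.3043]
orientation: [0.0, 0.993, 0.114, 0.0]
wrist_force: [-0.4, -0.8, -0.1]
finger_gap: 0.0427
```

Emit:
servo_tool --deltas '[{"dx":30,"dy":40,"dz":0,"rx":0,"ry":0,"rz":0,"fingers":0.1},{"dx":30,"dy":40,"dz":0,"rx":0,"ry":0,"rz":0,"fingers":0.1},{"dx":0,"dy":40,"dz":0,"rx":0,"ry":0,"rz":0,"fingers":0.1},{"dx":0,"dy":10,"dz":0,"rx":0,"ry":0,"rz":0,"fingers":0.1},{"dx":0,"dy":0,"dz":0,"rx":0,"ry":0,"rz":0,"fingers":0.1}]'

```text
clock: 2.55
tcp_pos: [0.4704, -0.1486, 0.3041]
orientation: [0.0, 0.993, 0.116, -0.0]
wrist_force: [0.5, 0.1, 0.2]
finger_gap: 0.0382
```

Run:
```python
from h import *
np.set_printoptions(precision=3,suppress=True)
c=cam("wrist"); save(c,"w1.png"); print(c["E"][:3,3],env.get_state()["finger_gap"])
print(proj(c,[[.503,-.152,.118],[.503,-.152,0],[.549,-.098,.15]]))
for t in ["cartridge","stem_top","spray_can"]:
    for r in cut_out(t,"wrist"): print(t,round(r["confidence"],2),r["extent"])
```

```text
[ 0.539 -0.132  0.375] 0.03848562424725806
[[266.476 159.172]
 [262.612 144.539]
 [209.395  84.765]]
cartridge 0.7 [242.9, 127.8, 289.2, 175.4]
stem_top 0.74 [242.6, 124.7, 289.8, 171.0]
stem_top 0.28 [1.5, 5.5, 26.1, 115.3]
spray_can 0.61 [187.6, 52.2, 251.9, 122.3]
```

View pics/w1.png

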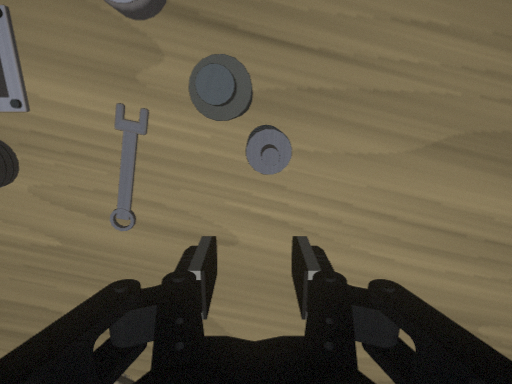

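The wrist view shows the cartridge at (269,151) with its stem at (270,156), and the taller can at (218,87). The overlay agrees to within about 4 px.

Run:
```python
from h import *
np.set_printoptions(precision=4,suppress=True)
c=cam("wrist")
g=cv2.cvtColor(c["img"],cv2.COLOR_RGB2GRAY)[120:185,235:300]
print(at_z(c,(270,156),.118),at_z(c,(269.2,150.5),.088))
save(c,"w1c.png",(225,110,310,195),6)
print(proj(c,[T_tool()[:3,3]+[0,0,-.073]]))
```

```text
[ 0.5063 -0.1573  0.118 ] [ 0.5074 -0.1579  0.088 ]
[[253.9047 251.3485]]
```

View pics/w1c.png

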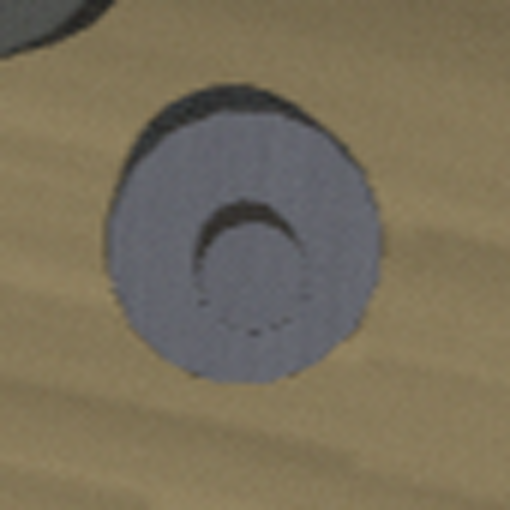

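Emit:
servo_tool --deltas '[{"dx":35.5,"dy":-6,"dz":0,"rx":0,"ry":0,"rz":0,"fingers":0.1},{"dx":0,"dy":0,"dz":-40,"rx":0,"ry":0,"rz":0,"fingers":0.1},{"dx":0,"dy":0,"dz":-40,"rx":0,"ry":0,"rz":0,"fingers":0.1},{"dx":0,"dy":0,"dz":-30,"rx":0,"ry":0,"rz":0,"fingers":0.1},{"dx":0,"dy":0,"dz":-17,"rx":0,"ry":0,"rz":0,"fingers":0.1},{"dx":0,"dy":0,"dz":0,"rx":0,"ry":0,"rz":0,"fingers":0.1}]'

```text
clock: 3.4
tcp_pos: [0.504, -0.1566, 0.174]
orientation: [-0.001, 0.994, 0.113, -0.002]
wrist_force: [0.3, 1.2, 0.4]
finger_gap: 0.0384
```

Emit:
servo_tool --deltas '[{"dx":0,"dy":0,"dz":0,"rx":0,"ry":0,"rz":0,"fingers":1},{"dx":0,"dy":0,"dz":0,"rx":0,"ry":0,"rz":0,"fingers":1},{"dx":0,"dy":0,"dz":0,"rx":0,"ry":0,"rz":0,"fingers":1},{"dx":0,"dy":0,"dz":0,"rx":0,"ry":0,"rz":0,"fingers":1}]' --newtons 80

```text
clock: 3.8
tcp_pos: [0.5066, -0.1565, 0.1783]
orientation: [0.001, 0.993, 0.114, 0.001]
wrist_force: [-0.2, -1.1, 1.3]
finger_gap: 0.0122
```

Emit:
servo_tool --deltas '[{"dx":0,"dy":0,"dz":0,"rx":0,"ry":0,"rz":0,"fingers":1},{"dx":0,"dy":0,"dz":0,"rx":0,"ry":0,"rz":0,"fingers":1},{"dx":0,"dy":0,"dz":15,"rx":0,"ry":0,"rz":0,"fingers":1},{"dx":0,"dy":0,"dz":15,"rx":0,"ry":0,"rz":0,"fingers":1},{"dx":0,"dy":0,"dz":0,"rx":0,"ry":0,"rz":0,"fingers":1}]'

```text
clock: 4.3
tcp_pos: [0.5068, -0.1563, 0.2085]
orientation: [0.001, 0.993, 0.114, 0.001]
wrist_force: [0.0, 0.2, -2.3]
finger_gap: 0.0123
```

Run:
```python
from h import *
c=cam("wrist"); s=cam("side"); print(env.get_state()["finger_gap"])
a=cv2.resize(s["img"][210:360,200:380,::-1],(480,400),interpolation=cv2.INTER_CUBIC)
b=cv2.resize(c["img"][120:370,130:380,::-1],(400,400)) if 0 else cv2.resize(c["img"][:,:,::-1],(320,240))
o=np.zeros((400,800,3),np.uint8); o[:,:480]=a; o[:240,480:]=b
cv2.imwrite("pics/g.png",o)
```

```text
0.011826576431197531
```

View pics/g.png

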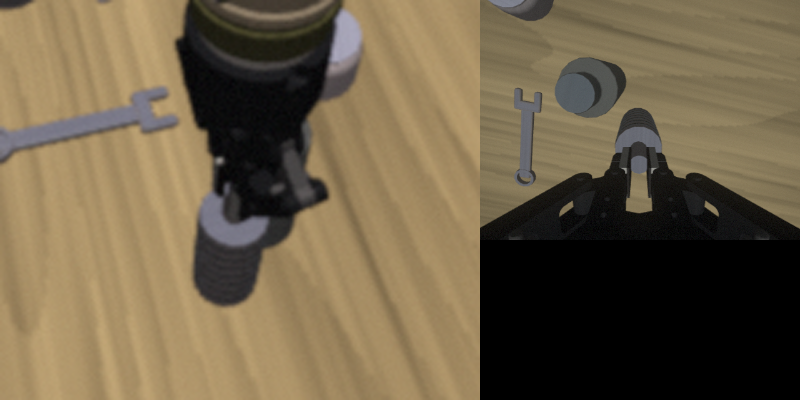

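Run:
```python
from h import *
c=cam("wrist"); T=T_tool(); im=c["img"][:,:,::-1].copy()
a=np.linspace(0,2*np.pi,60)
b=(180,150,330,290); o=cv2.resize(im[b[1]:b[3],b[0]:b[2]],None,fx=5,fy=5,interpolation=cv2.INTER_CUBIC)
for r,z in((.022,.091),(.008,.061),(.022,.179)):
    P=np.c_[r*np.cos(a),r*np.sin(a),0*a+z]@T[:3,:3].T+T[:3,3]
    cv2.polylines(o,[((proj(c,P)-b[:2])*5).astype(int)],True,(0,255,255),1)
cv2.imwrite("pics/g2.png",o)
```

```text
(no output)
```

View pics/g2.png

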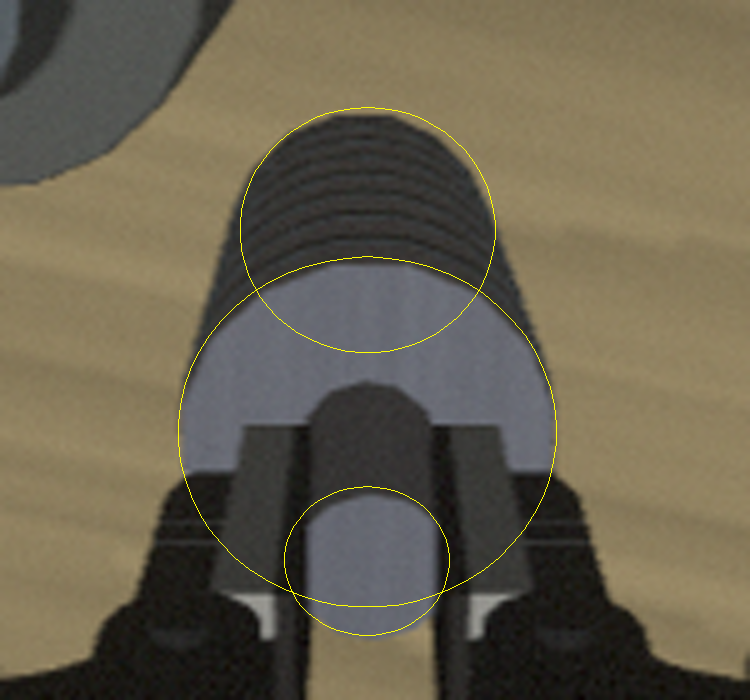

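The grip is centred to about 1 mm and the cartridge hangs straight; the predicted base circle and shoulder match. I'll lift it over the can and hover near the pot to look down at the neck.

Emit:
servo_tool --deltas '[{"dx":0,"dy":0,"dz":50,"rx":0,"ry":0,"rz":0,"fingers":1},{"dx":0,"dy":0,"dz":50,"rx":0,"ry":0,"rz":0,"fingers":1},{"dx":0,"dy":0,"dz":48,"rx":0,"ry":0,"rz":0,"fingers":1},{"dx":-8,"dy":40,"dz":0,"rx":0,"ry":0,"rz":0,"fingers":1},{"dx":-8,"dy":45,"dz":0,"rx":0,"ry":0,"rz":0,"fingers":1},{"dx":-8,"dy":45,"dz":0,"rx":0,"ry":0,"rz":0,"fingers":1},{"dx":-8,"dy":45,"dz":0,"rx":0,"ry":0,"rz":0,"fingers":1},{"dx":-8,"dy":45,"dz":0,"rx":0,"ry":0,"rz":0,"fingers":1}]'

```text
clock: 5.25
tcp_pos: [0.465, 0.0655, 0.3538]
orientation: [-0.0, 0.993, 0.114, -0.001]
wrist_force: [1.0, 0.4, -1.5]
finger_gap: 0.0124
```

Emit:
servo_tool --deltas '[{"dx":0,"dy":45,"dz":0,"rx":0,"ry":0,"rz":0,"fingers":1},{"dx":0,"dy":45,"dz":0,"rx":0,"ry":0,"rz":0,"fingers":1},{"dx":0,"dy":15,"dz":0,"rx":0,"ry":0,"rz":0,"fingers":1},{"dx":0,"dy":0,"dz":0,"rx":0,"ry":0,"rz":0,"fingers":1},{"dx":0,"dy":0,"dz":0,"rx":0,"ry":0,"rz":0,"fingers":1}]'

```text
clock: 5.75
tcp_pos: [0.4656, 0.169, 0.3539]
orientation: [0.0, 0.993, 0.115, -0.001]
wrist_force: [-0.1, 0.0, -0.4]
finger_gap: 0.0123
```

```bash
cat > ov.py <<'E'
from h import *
a=np.linspace(0,2*np.pi,60)
def potT(p,yaw):
    T=np.eye(4);T[:3,:3]=R.from_euler("z",yaw).as_matrix();T[:2,3]=p[:2];return T
def draw(o,c,T,P,b,s,col=(0,255,255),closed=True):
    P=np.array(P,float)@T[:3,:3].T+T[:3,3]
    cv2.polylines(o,[((proj(c,P)-b[:2])*s).astype(int)],closed,col,1)
circ=lambda r,z:np.c_[r*np.cos(a),r*np.sin(a),0*a+z]
def capT(th):  # cap frame (origin hinge pt above neck axis z .122) in pot frame
    H=np.eye(4);H[:3,:3]=R.from_euler("y",th).as_matrix(); p=np.array([.045,0,.122]); H[:3,3]=p-H[:3,:3]@p; return H
E
python3 - <<'E'
from ov import *
np.set_printoptions(precision=4,suppress=True)
c=cam("wrist"); print(T_tool()[:3,3]); im=c["img"][:,:,::-1]
b=(100,0,400,250); s=2.6
o=cv2.resize(im[b[1]:b[3],b[0]:b[2]],None,fx=s,fy=s,interpolation=cv2.INTER_CUBIC)
np.save("w2.npy",c["img"]); np.save("w2E.npy",c["E"])
T=potT((.519,.185),.17)
draw(o,c,T,circ(.0245,.125),b,s)
draw(o,c,T,circ(.030,.125),b,s)
draw(o,c,T@capT(2.2),circ(.039,.141),b,s)
cv2.imwrite("pics/w2.png",o)
E
```

```text
[0.4657 0.1684 0.3542]
```

View pics/w2.png

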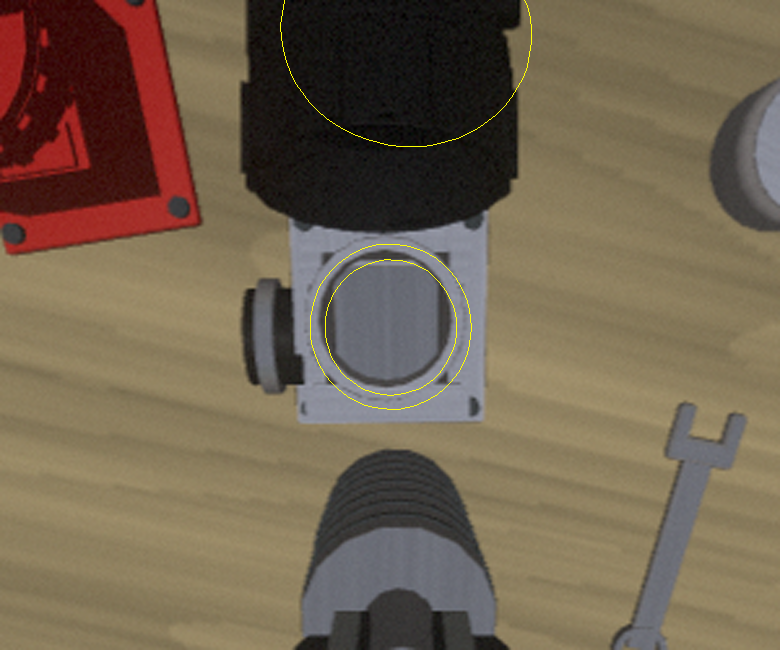

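The wrist view shows the bore centred at about (388,318), which is roughly 3 mm further in +x than my estimate. The flange is aligned with the tool, so pot yaw is about 0.22. The cap is open at (380,100). I'll refine the bore fit numerically.

Run:
```python
from ov import *
c=cam("wrist"); g=cv2.GaussianBlur(cv2.cvtColor(c["img"],cv2.COLOR_RGB2GRAY),(3,3),0).astype(np.float32)
def samp(x,y,r):
    q=proj(c,circ(r,.125)+[x,y,0]).astype(np.float32); return cv2.remap(g,q[:,:1],q[:,1:],cv2.INTER_LINEAR)[:,0]
best=[]
for x in np.arange(.514,.530,.0005):
    for y in np.arange(.179,.195,.0005):
        best.append((np.minimum(samp(x,y,.0258)-samp(x,y,.0232),60).mean(),x,y))
best.sort(reverse=True); print(best[:4]); 
p=np.array([b[1:] for b in best[:15]]).mean(0); print(p)
t=T_tool()[:3,3]; print(t,"delta mm",(p-t[:2])*1000)
```

```text
[(np.float32(56.228596), np.float64(0.5219999999999991), np.float64(0.188)), (np.float32(55.975994), np.float64(0.5219999999999991), np.float64(0.1885)), (np.float32(55.031754), np.float64(0.5224999999999991), np.float64(0.188)), (np.float32(54.335594), np.float64(0.5224999999999991), np.float64(0.1885))]
[0.52206667 0.18826667]
[0.46586363 0.16805579 0.35437964] delta mm [56.20303763 20.21088018]
```

Run:
```python
from ov import *
c=cam("wrist"); d=cam("side"); T=potT((.522,.188),.22); out=[]
wl=.042
for cc,b,s in((c,(140,0,340,120),2),(d,(210,60,310,150),4)):
    im=cv2.convertScaleAbs(cv2.resize(cc["img"][b[1]:b[3],b[0]:b[2],::-1],None,fx=s,fy=s,interpolation=cv2.INTER_CUBIC),alpha=1.5,beta=40)
    for th,col in((1.6,(0,0,255)),(1.9,(0,255,0)),(2.2,(0,255,255))):
        draw(im,cc,T@capT(th),circ(.039,.104),b,s,col); draw(im,cc,T@capT(th),circ(.039,.141),b,s,col)
        draw(im,cc,T@capT(th),[[0,-wl,.167],[0,wl,.167]],b,s,col,False)
    out.append(im)
o=np.zeros((360,800,3),np.uint8); o[:240,:400]=out[0]; o[:,400:]=out[1]; cv2.imwrite("pics/cap.png",o)
```

```text
(no output)
```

View pics/cap.png

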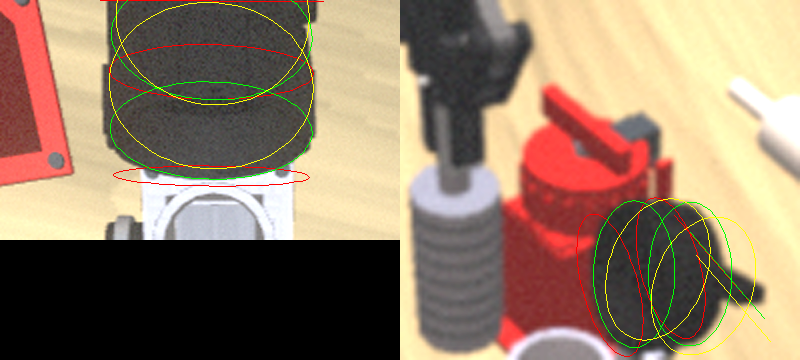

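The cap hinge reads about 1.9 rad (green fits best), so there is clearance for the gripper. The wing seems to be turned a little; I'll check that later. Now inserting.

Emit:
servo_tool --deltas '[{"dx":28,"dy":10,"dz":0,"rx":0,"ry":0,"rz":0,"fingers":1},{"dx":28,"dy":10,"dz":0,"rx":0,"ry":0,"rz":0,"fingers":1},{"dx":0,"dy":0,"dz":-20,"rx":0,"ry":0,"rz":0,"fingers":1},{"dx":0,"dy":0,"dz":-20,"rx":0,"ry":0,"rz":0,"fingers":1},{"dx":0,"dy":0,"dz":-7,"rx":0,"ry":0,"rz":0,"fingers":1},{"dx":0,"dy":0,"dz":-5,"rx":0,"ry":0,"rz":0,"fingers":1},{"dx":0,"dy":0,"dz":-5,"rx":0,"ry":0,"rz":0,"fingers":1}]'

```text
clock: 6.65
tcp_pos: [0.5222, 0.1885, 0.2984]
orientation: [-0.0, 0.994, 0.114, 0.001]
wrist_force: [-0.2, -0.7, -1.8]
finger_gap: 0.0121
```

Emit:
servo_tool --deltas '[{"dx":0,"dy":0,"dz":-6,"rx":0,"ry":0,"rz":0,"fingers":1},{"dx":0,"dy":0,"dz":-6,"rx":0,"ry":0,"rz":0,"fingers":1},{"dx":0,"dy":0,"dz":-6,"rx":0,"ry":0,"rz":0,"fingers":1}]'

```text
clock: 6.95
tcp_pos: [0.522, 0.1889, 0.2799]
orientation: [0.0, 0.993, 0.114, 0.0]
wrist_force: [-0.8, -0.2, -1.6]
finger_gap: 0.0121
```

Emit:
servo_tool --deltas '[{"dx":0,"dy":0,"dz":-6,"rx":0,"ry":0,"rz":0,"fingers":1},{"dx":0,"dy":0,"dz":-6,"rx":0,"ry":0,"rz":0,"fingers":1},{"dx":0,"dy":0,"dz":-6,"rx":0,"ry":0,"rz":0,"fingers":1}]'

```text
clock: 7.25
tcp_pos: [0.5228, 0.1891, 0.2627]
orientation: [-0.0, 0.993, 0.114, 0.002]
wrist_force: [1.4, -0.7, 2.9]
finger_gap: 0.0125
```

Emit:
servo_tool --deltas '[{"dx":0,"dy":0,"dz":-10,"rx":0,"ry":0,"rz":0,"fingers":1},{"dx":0,"dy":0,"dz":-10,"rx":0,"ry":0,"rz":0,"fingers":1},{"dx":0,"dy":0,"dz":-10,"rx":0,"ry":0,"rz":0,"fingers":1}]'

```text
clock: 7.55
tcp_pos: [0.5216, 0.189, 0.2305]
orientation: [-0.0, 0.993, 0.114, -0.0]
wrist_force: [-0.1, 0.1, -0.4]
finger_gap: 0.012
```

Emit:
servo_tool --deltas '[{"dx":0,"dy":0,"dz":-10,"rx":0,"ry":0,"rz":0,"fingers":1},{"dx":0,"dy":0,"dz":-10,"rx":0,"ry":0,"rz":0,"fingers":1},{"dx":0,"dy":0,"dz":-10,"rx":0,"ry":0,"rz":0,"fingers":1},{"dx":0,"dy":0,"dz":0,"rx":0,"ry":0,"rz":0,"fingers":1}]'

```text
clock: 7.95
tcp_pos: [0.5209, 0.1888, 0.1998]
orientation: [0.0, 0.993, 0.114, -0.002]
wrist_force: [-0.1, 1.1, -3.0]
finger_gap: 0.0119
```

Emit:
servo_tool --deltas '[{"dx":0,"dy":0,"dz":0,"rx":0,"ry":0,"rz":0,"fingers":0.2},{"dx":0,"dy":0,"dz":0,"rx":0,"ry":0,"rz":0,"fingers":0.2},{"dx":0,"dy":0,"dz":0,"rx":0,"ry":0,"rz":0,"fingers":0.2},{"dx":0,"dy":0,"dz":30,"rx":0,"ry":0,"rz":0,"fingers":0.2},{"dx":0,"dy":0,"dz":0,"rx":0,"ry":0,"rz":0,"fingers":1},{"dx":0,"dy":0,"dz":0,"rx":0,"ry":0,"rz":0,"fingers":1},{"dx":0,"dy":0,"dz":0,"rx":0,"ry":0,"rz":0,"fingers":1},{"dx":0,"dy":0,"dz":0,"rx":0,"ry":0,"rz":0,"fingers":1}]'

```text
clock: 8.75
tcp_pos: [0.5214, 0.1889, 0.2312]
orientation: [0.0, 0.993, 0.114, -0.001]
wrist_force: [-0.1, 0.4, -0.3]
finger_gap: -0.0
```

Emit:
servo_tool --deltas '[{"dx":0,"dy":0,"dz":-10,"rx":0,"ry":0,"rz":0,"fingers":1},{"dx":0,"dy":0,"dz":-8,"rx":0,"ry":0,"rz":0,"fingers":1},{"dx":0,"dy":0,"dz":-6,"rx":0,"ry":0,"rz":0,"fingers":1}]'

```text
clock: 9.05
tcp_pos: [0.5213, 0.1888, 0.2062]
orientation: [0.0, 0.993, 0.114, -0.001]
wrist_force: [-0.1, -0.3, -0.5]
finger_gap: -0.0
```

Emit:
servo_tool --deltas '[{"dx":0,"dy":0,"dz":-3,"rx":0,"ry":0,"rz":0,"fingers":1},{"dx":0,"dy":0,"dz":-3,"rx":0,"ry":0,"rz":0,"fingers":1},{"dx":0,"dy":0,"dz":-1.5,"rx":0,"ry":0,"rz":0,"fingers":1},{"dx":0,"dy":0,"dz":0,"rx":0,"ry":0,"rz":0,"fingers":1}]'

```text
clock: 9.45
tcp_pos: [0.5219, 0.1889, 0.2003]
orientation: [0.0, 0.993, 0.114, -0.0]
wrist_force: [0.2, -0.5, 0.1]
finger_gap: -0.0002
```

Emit:
servo_tool --deltas '[{"dx":0,"dy":0,"dz":-1.5,"rx":0,"ry":0,"rz":0,"fingers":1},{"dx":0,"dy":0,"dz":-1.5,"rx":0,"ry":0,"rz":0,"fingers":1},{"dx":0,"dy":0,"dz":0,"rx":0,"ry":0,"rz":0,"fingers":1}]'

```text
clock: 9.75
tcp_pos: [0.5222, 0.1892, 0.1991]
orientation: [-0.0, 0.993, 0.114, 0.001]
wrist_force: [-2.9, -0.5, 9.0]
finger_gap: 0.0001
```

Emit:
servo_tool --deltas '[{"dx":0,"dy":0,"dz":-2,"rx":0,"ry":0,"rz":0,"fingers":1},{"dx":0,"dy":0,"dz":0,"rx":0,"ry":0,"rz":0,"fingers":1}]'

```text
clock: 9.95
tcp_pos: [0.5222, 0.1893, 0.199]
orientation: [-0.0, 0.993, 0.114, 0.002]
wrist_force: [-6.7, -1.3, 19.7]
finger_gap: -0.0002
```

Emit:
servo_tool --deltas '[{"dx":0,"dy":0,"dz":50,"rx":0,"ry":0,"rz":0,"fingers":1},{"dx":-20,"dy":0,"dz":40,"rx":0,"ry":0,"rz":0,"fingers":1},{"dx":-20,"dy":0,"dz":40,"rx":0,"ry":0,"rz":0,"fingers":1},{"dx":0,"dy":0,"dz":20,"rx":0,"ry":0,"rz":0,"fingers":1},{"dx":0,"dy":0,"dz":0,"rx":0,"ry":0,"rz":0,"fingers":1}]'

```text
clock: 10.45
tcp_pos: [0.4828, 0.1894, 0.3496]
orientation: [-0.0, 0.993, 0.114, 0.004]
wrist_force: [0.6, -0.6, -0.6]
finger_gap: -0.0
```

Run:
```python
from ov import *
c=cam("wrist"); d=cam("side"); T=potT((.522,.188),.22); out=[]
E=np.linalg.norm
for cc,b,s in((c,(140,0,380,250),2),(d,(210,60,310,180),4)):
    im=cv2.convertScaleAbs(cv2.resize(cc["img"][b[1]:b[3],b[0]:b[2],::-1],None,fx=s,fy=s,interpolation=cv2.INTER_CUBIC),alpha=1.5,beta=40)
    draw(im,cc,T,circ(.008,.126),b,s)
    for ph,col in((.0,(0,255,0)),(.5,(0,255,255))):
        draw(im,cc,T@capT(1.9),[[-.042*np.sin(ph),-.042*np.cos(ph),.157],[.042*np.sin(ph),.042*np.cos(ph),.157]],b,s,col,False)
    out.append(im)
o=np.zeros((500,880,3),np.uint8); o[:500,:480]=out[0]; o[:480,480:]=out[1]; cv2.imwrite("pics/in.png",cv2.resize(o,(800,455)))
```

```text
(no output)
```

View pics/in.png

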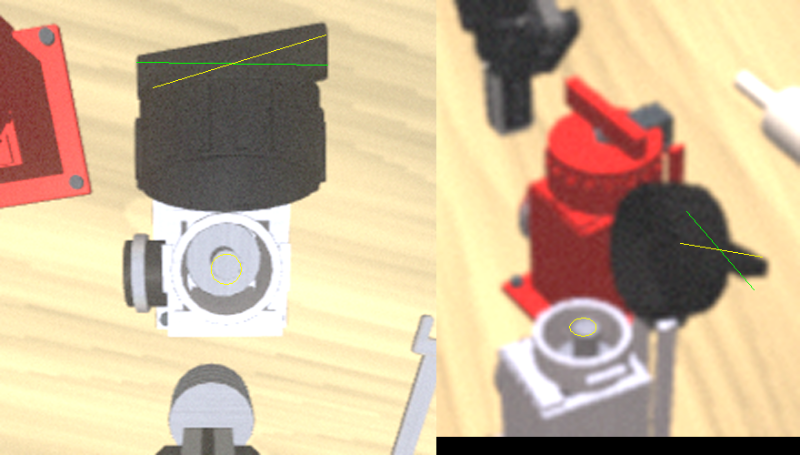

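The stem top coincides with the predicted home circle in both views (wrist (227,268), side (583,327)), and the press gave 20 N at z 0.126, so the cartridge is home. The wing sits at about 0.35–0.5 rad, below the 0.85 limit, so the cap can drop. Next I'll go behind the cap and push it over.

Emit:
servo_tool --deltas '[{"dx":40,"dy":9.5,"dz":0,"rx":0,"ry":0,"rz":0,"fingers":1},{"dx":40,"dy":9.5,"dz":0,"rx":0,"ry":0,"rz":0,"fingers":1},{"dx":40,"dy":9.5,"dz":0,"rx":0,"ry":0,"rz":0,"fingers":1},{"dx":38.5,"dy":9.5,"dz":0,"rx":0,"ry":0,"rz":0,"fingers":1},{"dx":0,"dy":0,"dz":-30,"rx":0,"ry":0,"rz":0,"fingers":1},{"dx":0,"dy":0,"dz":-30,"rx":0,"ry":0,"rz":0,"fingers":1},{"dx":0,"dy":0,"dz":-31,"rx":0,"ry":0,"rz":0,"fingers":1},{"dx":0,"dy":0,"dz":0,"rx":0,"ry":0,"rz":0,"fingers":1}]'

```text
clock: 11.35
tcp_pos: [0.6376, 0.2261, 0.2463]
orientation: [0.001, 0.993, 0.114, -0.007]
wrist_force: [-0.7, -0.8, -0.8]
finger_gap: -0.0
```

Emit:
servo_tool --deltas '[{"dx":-10,"dy":-2.2,"dz":0,"rx":0,"ry":0,"rz":0,"fingers":1},{"dx":-10,"dy":-2.2,"dz":0,"rx":0,"ry":0,"rz":0,"fingers":1},{"dx":-10,"dy":-2.2,"dz":1,"rx":0,"ry":0,"rz":0,"fingers":1},{"dx":-10,"dy":-2.2,"dz":2,"rx":0,"ry":0,"rz":0,"fingers":1},{"dx":-11,"dy":-2.5,"dz":1,"rx":0,"ry":0,"rz":0,"fingers":1}]'

```text
clock: 11.85
tcp_pos: [0.5898, 0.2156, 0.2598]
orientation: [-0.0, 0.993, 0.114, 0.001]
wrist_force: [1.4, 0.7, 1.1]
finger_gap: 0.0
```

Emit:
servo_tool --deltas '[{"dx":-9,"dy":-2,"dz":5,"rx":0,"ry":0,"rz":0,"fingers":1},{"dx":-9,"dy":-2,"dz":4,"rx":0,"ry":0,"rz":0,"fingers":1},{"dx":-9,"dy":-2,"dz":3,"rx":0,"ry":0,"rz":0,"fingers":1},{"dx":-10,"dy":-2.2,"dz":-2,"rx":0,"ry":0,"rz":0,"fingers":1},{"dx":-10,"dy":-2.2,"dz":-4,"rx":0,"ry":0,"rz":0,"fingers":1},{"dx":-10,"dy":-2.2,"dz":-5,"rx":0,"ry":0,"rz":0,"fingers":1}]'

```text
clock: 12.45
tcp_pos: [0.5318, 0.2028, 0.26]
orientation: [0.0, 0.993, 0.114, 0.0]
wrist_force: [1.1, -0.5, 0.9]
finger_gap: 0.0
```

Emit:
servo_tool --deltas '[{"dx":-8,"dy":-1.8,"dz":-6,"rx":0,"ry":0,"rz":0,"fingers":1},{"dx":-7.5,"dy":-1.7,"dz":-7,"rx":0,"ry":0,"rz":0,"fingers":1},{"dx":-7,"dy":-1.6,"dz":-8,"rx":0,"ry":0,"rz":0,"fingers":1},{"dx":0,"dy":0,"dz":0,"rx":0,"ry":0,"rz":0,"fingers":1}]'

```text
clock: 12.85
tcp_pos: [0.5081, 0.1976, 0.2378]
orientation: [0.0, 0.993, 0.114, -0.001]
wrist_force: [0.1, 0.8, -0.0]
finger_gap: -0.0002
```

Emit:
servo_tool --deltas '[{"dx":-4,"dy":-0.9,"dz":-6,"rx":0,"ry":0,"rz":0,"fingers":1},{"dx":-3,"dy":-0.7,"dz":-6,"rx":0,"ry":0,"rz":0,"fingers":1},{"dx":-3,"dy":-0.7,"dz":-6,"rx":0,"ry":0,"rz":0,"fingers":1},{"dx":-1,"dy":-0.2,"dz":-5,"rx":0,"ry":0,"rz":0,"fingers":1},{"dx":0,"dy":0,"dz":0,"rx":0,"ry":0,"rz":0,"fingers":1}]'

```text
clock: 13.35
tcp_pos: [0.4984, 0.1953, 0.2145]
orientation: [0.0, 0.993, 0.114, -0.001]
wrist_force: [0.2, -0.3, 0.8]
finger_gap: 0.0
```

Emit:
servo_tool --deltas '[{"dx":0,"dy":0,"dz":-2,"rx":0,"ry":0,"rz":0,"fingers":1},{"dx":0,"dy":0,"dz":-1,"rx":0,"ry":0,"rz":0,"fingers":1},{"dx":0,"dy":0,"dz":0,"rx":0,"ry":0,"rz":0,"fingers":1}]'

```text
clock: 13.65
tcp_pos: [0.4988, 0.1955, 0.2134]
orientation: [-0.0, 0.993, 0.114, 0.0]
wrist_force: [-3.4, -1.8, 6.3]
finger_gap: 0.0
```

Emit:
servo_tool --deltas '[{"dx":0,"dy":0,"dz":-2,"rx":0,"ry":0,"rz":0,"fingers":1},{"dx":0,"dy":0,"dz":0,"rx":0,"ry":0,"rz":0,"fingers":1}]'

```text
clock: 13.85
tcp_pos: [0.4987, 0.1956, 0.2127]
orientation: [-0.0, 0.993, 0.114, 0.001]
wrist_force: [-7.0, -0.2, 15.3]
finger_gap: -0.0001
```

Emit:
servo_tool --deltas '[{"dx":0,"dy":0,"dz":50,"rx":0,"ry":0,"rz":0,"fingers":0},{"dx":-10,"dy":0,"dz":50,"rx":0,"ry":0,"rz":0,"fingers":0},{"dx":-15,"dy":-2,"dz":40,"rx":0,"ry":0,"rz":0,"fingers":0},{"dx":0,"dy":0,"dz":0,"rx":0,"ry":0,"rz":0,"fingers":0},{"dx":0,"dy":0,"dz":0,"rx":0,"ry":0,"rz":0,"fingers":0}]'

```text
clock: 14.35
tcp_pos: [0.4748, 0.1929, 0.3508]
orientation: [-0.0, 0.993, 0.115, 0.002]
wrist_force: [0.1, -0.6, -0.5]
finger_gap: 0.0427
```

Run:
```python
from ov import *
c=cam("wrist"); d=cam("side"); T=potT((.522,.188),.22); out=[]
print(T_tool()[:3,3])
for cc,b,s in((c,(140,50,380,300),2),(d,(210,60,310,180),4)):
    im=cv2.convertScaleAbs(cv2.resize(cc["img"][b[1]:b[3],b[0]:b[2],::-1],None,fx=s,fy=s,interpolation=cv2.INTER_CUBIC),alpha=1.5,beta=40)
    draw(im,cc,T,circ(.039,.141),b,s)
    for ph,col in((.0,(0,255,0)),(.4,(0,255,255))):
        q=potT((0,0),-ph); draw(im,cc,T@q,[[x,y,.167] for x,y in((-.0055,-.042),(.0055,-.042),(.0055,.042),(-.0055,.042))],b,s,col)
    out.append(im)
o=np.zeros((500,880,3),np.uint8); o[:500,:480]=out[0]; o[:480,480:]=out[1]; cv2.imwrite("pics/shut.png",cv2.resize(o,(800,455)))
```

```text
[0.47414299 0.19265081 0.34830514]
```

View pics/shut.png

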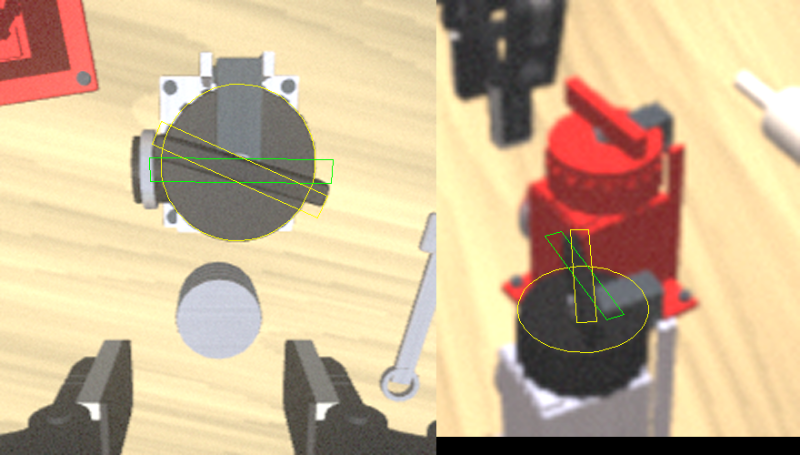

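Cap shut: the disc coincides with the predicted circle in both views ((238,162), (583,310)). The wing runs from (153,142) to (327,192), so cap_turn is about 0.28. Now I'll grip the wing across its thickness.

Run:
```python
from ov import *
print(np.round(env.get_state()["joint_pos"],2))
c=cam("wrist"); g=cv2.GaussianBlur(cv2.cvtColor(c["img"],cv2.COLOR_RGB2GRAY),(3,3),0).astype(np.float32)
T=potT((.522,.188),.22); L=np.r_[np.linspace(-.041,-.008,30),np.linspace(.008,.041,30)]; res=[]
for ph in np.arange(-.2,1,.02):
  for sh in np.arange(-.004,.0045,.001):
    def line(o):
        P=np.c_[0*L+o+sh,L,0*L+.167]@potT((0,0),-ph)[:3,:3].T@T[:3,:3].T+T[:3,3]
        q=proj(c,P).astype(np.float32); return cv2.remap(g,q[:,:1],q[:,1:],cv2.INTER_LINEAR).mean()
    res.append((np.mean([line(o) for o in(-.003,0,.003)])-.5*(line(-.009)+line(.009)),round(ph,2),round(sh,4)))
res.sort(); print(res[:5])
```

```text
[ 0.23  0.18 -0.02  1.37  0.    3.14]
[(np.float32(-22.478622), np.float64(0.28), np.float64(0.002)), (np.float32(-21.53049), np.float64(0.3), np.float64(0.002)), (np.float32(-21.521126), np.float64(0.26), np.float64(0.002)), (np.float32(-21.079365), np.float64(0.32), np.float64(0.001)), (np.float32(-20.946835), np.float64(0.3), np.float64(0.001))]
```

Emit:
servo_tool --deltas '[{"dx":6,"dy":-0.5,"dz":0,"rx":0,"ry":0,"rz":0.15,"fingers":0.1},{"dx":6,"dy":-0.5,"dz":0,"rx":0,"ry":0,"rz":0.15,"fingers":0.1},{"dx":6,"dy":-0.5,"dz":0,"rx":0,"ry":0,"rz":0.15,"fingers":0.1},{"dx":6,"dy":-0.5,"dz":0,"rx":0,"ry":0,"rz":0.15,"fingers":0.1},{"dx":6,"dy":-0.5,"dz":0,"rx":0,"ry":0,"rz":0.15,"fingers":0.1},{"dx":6,"dy":-0.5,"dz":0,"rx":0,"ry":0,"rz":0.15,"fingers":0.1},{"dx":6,"dy":-0.5,"dz":0,"rx":0,"ry":0,"rz":0.15,"fingers":0.1},{"dx":5.5,"dy":-1,"dz":0,"rx":0,"ry":0,"rz":0.15,"fingers":0.1}]'

```text
clock: 15.3
tcp_pos: [0.5219, 0.1881, 0.3473]
orientation: [-0.001, 0.753, 0.658, -0.002]
wrist_force: [0.2, 0.0, -0.4]
finger_gap: 0.0384
```

Joint 6 is at its limit in this direction, so turning −1.47 from here would not fit. I'll use the half-turned equivalent grasp, rotating on by about +3.2 rad so joint 6 goes to about −1.3.

Emit:
servo_tool --deltas '[{"dx":0,"dy":0,"dz":0,"rx":0,"ry":0,"rz":0.15,"fingers":0.1},{"dx":0,"dy":0,"dz":0,"rx":0,"ry":0,"rz":0.15,"fingers":0.1},{"dx":0,"dy":0,"dz":0,"rx":0,"ry":0,"rz":0.15,"fingers":0.1},{"dx":0,"dy":0,"dz":0,"rx":0,"ry":0,"rz":0.15,"fingers":0.1},{"dx":0,"dy":0,"dz":0,"rx":0,"ry":0,"rz":0.15,"fingers":0.1},{"dx":0,"dy":0,"dz":0,"rx":0,"ry":0,"rz":0.15,"fingers":0.1},{"dx":0,"dy":0,"dz":0,"rx":0,"ry":0,"rz":0.15,"fingers":0.1},{"dx":0,"dy":0,"dz":0,"rx":0,"ry":0,"rz":0.15,"fingers":0.1}]'

```text
clock: 16.1
tcp_pos: [0.5216, 0.1881, 0.3473]
orientation: [-0.002, 0.25, 0.968, -0.001]
wrist_force: [-0.3, -0.0, -0.4]
finger_gap: 0.0386
```

Emit:
servo_tool --deltas '[{"dx":0,"dy":0,"dz":0,"rx":0,"ry":0,"rz":0.15,"fingers":0.1},{"dx":0,"dy":0,"dz":0,"rx":0,"ry":0,"rz":0.15,"fingers":0.1},{"dx":0,"dy":0,"dz":0,"rx":0,"ry":0,"rz":0.15,"fingers":0.1},{"dx":0,"dy":0,"dz":0,"rx":0,"ry":0,"rz":0.15,"fingers":0.1},{"dx":0,"dy":0,"dz":0,"rx":0,"ry":0,"rz":0.15,"fingers":0.1},{"dx":0,"dy":0,"dz":0,"rx":0,"ry":0,"rz":0.15,"fingers":0.1},{"dx":0,"dy":0,"dz":0,"rx":0,"ry":0,"rz":0.15,"fingers":0.1},{"dx":0,"dy":0,"dz":0,"rx":0,"ry":0,"rz":0.15,"fingers":0.1}]'

```text
clock: 16.9
tcp_pos: [0.5216, 0.1881, 0.3474]
orientation: [-0.002, -0.34, 0.94, 0.0]
wrist_force: [-0.0, 0.4, -0.7]
finger_gap: 0.0388
```

Emit:
servo_tool --deltas '[{"dx":1,"dy":0,"dz":0,"rx":0,"ry":0,"rz":0.15,"fingers":0.1},{"dx":0,"dy":0,"dz":0,"rx":0,"ry":0,"rz":0.15,"fingers":0.1},{"dx":0,"dy":0,"dz":0,"rx":0,"ry":0,"rz":0.15,"fingers":0.1},{"dx":0,"dy":0,"dz":0,"rx":0,"ry":0,"rz":0.15,"fingers":0.1},{"dx":0,"dy":0,"dz":0,"rx":0,"ry":0,"rz":0.15,"fingers":0.1},{"dx":0,"dy":0,"dz":0,"rx":0,"ry":0,"rz":0.07,"fingers":0.1},{"dx":0,"dy":0,"dz":0,"rx":0,"ry":0,"rz":0,"fingers":0.1}]'

```text
clock: 17.6
tcp_pos: [0.5226, 0.1881, 0.3475]
orientation: [-0.001, -0.685, 0.729, 0.001]
wrist_force: [-0.4, 0.2, 0.3]
finger_gap: 0.0385
```

Run:
```python
from ov import *
s=env.get_state(); print(np.round(s["joint_pos"],2)); T=T_tool(s); print(T.round(3), "jaw ang",np.arctan2(T[1,1],T[0,1]))
```

```text
[ 0.2   0.27  0.09  1.4  -0.   -1.31]
[[-0.063 -0.998 -0.003  0.523]
 [-0.998  0.063 -0.001  0.188]
 [ 0.001  0.003 -1.     0.348]
 [ 0.     0.     0.     1.   ]] jaw ang 3.078913213535438
```

Emit:
servo_tool --deltas '[{"dx":0,"dy":0,"dz":-40,"rx":0,"ry":0,"rz":0,"fingers":0.1},{"dx":0,"dy":0,"dz":-40,"rx":0,"ry":0,"rz":0,"fingers":0.1},{"dx":0,"dy":0,"dz":-30,"rx":0,"ry":0,"rz":0,"fingers":0.1},{"dx":0,"dy":0,"dz":-15,"rx":0,"ry":0,"rz":0,"fingers":0.1},{"dx":0,"dy":0,"dz":0,"rx":0,"ry":0,"rz":0,"fingers":0.1}]'

```text
clock: 18.1
tcp_pos: [0.5208, 0.1877, 0.2206]
orientation: [-0.003, -0.684, 0.729, 0.002]
wrist_force: [-0.9, 0.3, 1.1]
finger_gap: 0.0385
```

Emit:
servo_tool --deltas '[{"dx":0,"dy":0,"dz":0,"rx":0,"ry":0,"rz":0,"fingers":1},{"dx":0,"dy":0,"dz":0,"rx":0,"ry":0,"rz":0,"fingers":1},{"dx":0,"dy":0,"dz":0,"rx":0,"ry":0,"rz":0,"fingers":1},{"dx":0,"dy":0,"dz":0,"rx":0,"ry":0,"rz":0,"fingers":1}]' --newtons 40

```text
clock: 18.5
tcp_pos: [0.5219, 0.1884, 0.2256]
orientation: [-0.0, -0.685, 0.729, 0.0]
wrist_force: [-5.0, -0.6, 1.8]
finger_gap: 0.01
```

Emit:
servo_tool --deltas '[{"dx":-1,"dy":0,"dz":0,"rx":0,"ry":0,"rz":-0.12,"fingers":1},{"dx":0,"dy":0,"dz":0,"rx":0,"ry":0,"rz":-0.12,"fingers":1},{"dx":0,"dy":0,"dz":0,"rx":0,"ry":0,"rz":-0.12,"fingers":1},{"dx":0,"dy":0,"dz":0,"rx":0,"ry":0,"rz":-0.12,"fingers":1},{"dx":0,"dy":0,"dz":0,"rx":0,"ry":0,"rz":-0.12,"fingers":1},{"dx":0,"dy":0,"dz":0,"rx":0,"ry":0,"rz":-0.12,"fingers":1}]'

```text
clock: 19.1
tcp_pos: [0.5218, 0.1883, 0.2256]
orientation: [0.001, -0.382, 0.924, -0.0]
wrist_force: [-2.3, 0.2, 0.1]
finger_gap: 0.01
```

Emit:
servo_tool --deltas '[{"dx":0,"dy":0,"dz":0,"rx":0,"ry":0,"rz":-0.12,"fingers":1},{"dx":0,"dy":0,"dz":0,"rx":0,"ry":0,"rz":-0.12,"fingers":1},{"dx":0,"dy":0,"dz":0,"rx":0,"ry":0,"rz":-0.12,"fingers":1},{"dx":0,"dy":0,"dz":0,"rx":0,"ry":0,"rz":-0.12,"fingers":1},{"dx":0,"dy":0,"dz":0,"rx":0,"ry":0,"rz":-0.12,"fingers":1},{"dx":0,"dy":0,"dz":0,"rx":0,"ry":0,"rz":0,"fingers":1}]'

```text
clock: 19.7
tcp_pos: [0.5219, 0.1881, 0.2254]
orientation: [0.0, -0.094, 0.996, -0.0]
wrist_force: [-1.1, -1.1, -0.2]
finger_gap: 0.0099
```

Run:
```python
from h import *
s=env.get_state(); T=T_tool(s); j=np.arctan2(T[1,1],T[0,1]); print("jaw",j,"cap_turn est",.22-(j-np.pi),.22-j,s["ft_torque"],s["wrist_force"],s["finger_gap"])
```

```text
jaw 1.7582181406814679 cap_turn est 1.6033745129083252 -1.538218140681468 [-0.24350311  0.52010237 -0.03904661] [-1.14576338 -1.11832232 -0.16063836] 0.009915932254938791
```

Emit:
servo_tool --deltas '[{"dx":0,"dy":0,"dz":0,"rx":0,"ry":0,"rz":-0.06,"fingers":1},{"dx":0,"dy":0,"dz":0,"rx":0,"ry":0,"rz":-0.06,"fingers":1},{"dx":0,"dy":0,"dz":0,"rx":0,"ry":0,"rz":-0.04,"fingers":1},{"dx":0,"dy":0,"dz":0,"rx":0,"ry":0,"rz":0,"fingers":1}]'

```text
clock: 20.1
tcp_pos: [0.5218, 0.1883, 0.2253]
orientation: [0.0, -0.016, 1.0, -0.0]
wrist_force: [-2.1, -1.0, 3.8]
finger_gap: 0.0097
```

Run:
```python
from h import *
s=env.get_state(); T=T_tool(s); j=np.arctan2(T[1,1],T[0,1]); print("jaw",j,"cap_turn est",.22-(j-np.pi),s["ft_torque"],s["wrist_force"],s["finger_gap"])
```

```text
jaw 1.6022630657602317 cap_turn est 1.7593295878295614 [-0.10473574  0.62389593  0.42623541] [-2.06789831 -1.00263949  3.81918317] 0.009690460111202372
```

The turning moment rose to +0.43 N m at an estimated 1.76 rad, which is the stop. I'll release, retreat upward and check.

Emit:
servo_tool --deltas '[{"dx":0,"dy":0,"dz":0,"rx":0,"ry":0,"rz":-0.03,"fingers":1},{"dx":0,"dy":0,"dz":0,"rx":0,"ry":0,"rz":0,"fingers":0.1},{"dx":0,"dy":0,"dz":0,"rx":0,"ry":0,"rz":0,"fingers":0.1},{"dx":0,"dy":0,"dz":0,"rx":0,"ry":0,"rz":0,"fingers":0.1},{"dx":0,"dy":0,"dz":30,"rx":0,"ry":0,"rz":0,"fingers":0.1},{"dx":0,"dy":0,"dz":40,"rx":0,"ry":0,"rz":0,"fingers":0.1},{"dx":20,"dy":0,"dz":45,"rx":0,"ry":0,"rz":0,"fingers":0.1},{"dx":25,"dy":5,"dz":0,"rx":0,"ry":0,"rz":0,"fingers":0.1}]'

```text
clock: 20.9
tcp_pos: [0.5687, 0.1934, 0.347]
orientation: [0.006, 0.001, 1.0, 0.001]
wrist_force: [1.6, 0.5, 1.1]
finger_gap: 0.0386
```

Emit:
servo_tool --deltas '[{"dx":0,"dy":0,"dz":0,"rx":0,"ry":0,"rz":0,"fingers":0.1},{"dx":0,"dy":0,"dz":0,"rx":0,"ry":0,"rz":0,"fingers":0.1}]'

```text
clock: 21.1
tcp_pos: [0.5669, 0.1931, 0.3386]
orientation: [-0.001, 0.001, 1.0, -0.0]
wrist_force: [-0.2, -0.8, -0.8]
finger_gap: 0.0385
```

Run:
```python
from ov import *
c=cam("wrist"); d=cam("side"); T=potT((.522,.188),.22); out=[]
print(T_tool()[:3,3],env.get_state()["wrist_force"])
for cc,b,s in((c,(140,50,380,300),2),(d,(170,60,340,330),1.75)):
    im=cv2.convertScaleAbs(cv2.resize(cc["img"][b[1]:b[3],b[0]:b[2],::-1],None,fx=s,fy=s,interpolation=cv2.INTER_CUBIC),alpha=1.5,beta=40)
    draw(im,cc,T,circ(.039,.141),b,s)
    q=potT((0,0),-1.75); draw(im,cc,T@q,[[x,y,.167] for x,y in((-.0055,-.042),(.0055,-.042),(.0055,.042),(-.0055,.042))],b,s)
    out.append(im)
o=np.zeros((500,780,3),np.uint8); o[:500,:480]=out[0]; i=out[1]; o[:i.shape[0],480:480+i.shape[1]]=i[:500]; cv2.imwrite("pics/end.png",o)
```

```text
[0.56593087 0.19305247 0.33840847] [-0.54674719  0.63630144  0.57565896]
```

View pics/end.png

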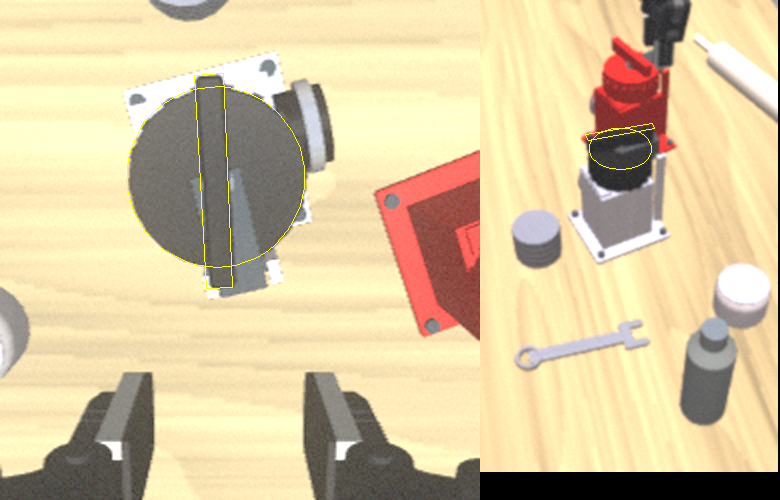

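The wing at (215,182) coincides with the predicted outline for 1.75 rad, and the cap disc matches its shut circle. The bystanders stand where they were and the arm touches nothing, so I'm handing in.

```bash
python3 -c "
from workcell import job
print(job.hand_in())"
```

```text
the job is handed in; nothing more can be done
None
```

The cartridge is in the pot with the cap shut and tight, and I handed the job in at about 21 s on the robot clock. No verdict is reported on hand-in.

**What I did:**
- I gripped the stemmed cartridge by its stem and lowered it through the flap.
- I released it and pressed its stem with closed fingers, up to 20 N.
- I swung the cap shut from behind and pressed it down with 15 N.
- I gripped the wing and turned it clockwise to its stop.

**Last checks:**
- **Cartridge:** the press was resisted with the stem top at about 126 mm, the fully-home height. The stem top also matched its predicted home position in both the wrist and side pictures, while the cap was still open.
- **Cap shut:** its disc matched the predicted shut outline in the pictures.
- **Cap tight:** the turning moment rose to 0.43 N m at about 1.76 rad. After release the wing matched the outline for 1.75 rad.
- **Bystanders:** none looked moved in the last picture; I judged that by eye and did not measure it.
- **Arm:** clear of everything, with the wrist force close to zero.

**Disagreements:**
- The gripper opening read 12 mm on the 16 mm stem and 10 mm on the 11 mm wing. The grips held, so I put it down to soft pads.
- The first top-camera and side-camera fixes on the cartridge differed by about 1 cm. The wrist camera settled it.
- Pot yaw came out as 0.17 rad from the top view and 0.22 rad from the wrist view. I used 0.22.

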